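Lock the spark-trap cartridge into the balanced extraction arm

TASK

Fit the spark-trap cartridge (the tall mesh cup with a flange, two ears and a black bar handle) into the ring of the spring-balanced fume-extraction arm: lower it in with its handle across the arm, so that its ears pass between the ring's lugs, then twist it clockwise (seen from above) until the ramps draw the flange down tight on the seal and the handle is in line with the arm. Keep hold until the arm has sunk to its own balance and settled, then let go gently so that the arm neither drops nor springs up. Do not bump the torch rest, and leave the look-alike blanking plug and everything else on the bench where it is.

Things in the scene. Friction and masses are not known exactly. Their poses are not given: they have to be found in the camera images.
- cartridge: Spark-trap cartridge, 0.4 to 0.63 kg, standing upright on the bench. Origin: centre of its underside; z up along its axis, x along its handle. Dark mesh cup, radius 30, height 66; on it a steel flange disc, radius 50, from 66 to 72 above the underside; above that a black bar handle; under the flange two steel ears. Overall height 114. It is the same after a half turn.
- cartridge_handle (a point): Centre of the cartridge's bar handle, 104 above the cartridge's underside and 38 above the flange's underside; same axes. The bar is 96 long (x), 12 wide (y), 20 high (z), on two 12 mm wide legs at x = +-40, with 22 mm open below the bar. Grip it hard: locking takes up to 0.5 N m about the vertical.
- cartridge_flange (a point): Centre of the underside of the cartridge's flange, 66 above the cartridge's underside; same axes.
- cartridge_ear (a point): Tip of one of the two ears, which stick out at +x and -x (in line with the handle) 12 below the flange's underside. Ears reach radius 39 (41 at corners), are 24 wide (40 deg) and 6 thick; their tops are ramps, sloping from 11 below the flange's underside at the clockwise end (leads when twisting) to 7 below at the other.
- collar_seat (a point): Ring (collar) at the end of the extraction arm: centre of the ring, level with the top of its black seal, about 210 above the bench while empty. z up; x points along the arm, away from its pedestal. Ring: inner radius 43.5, outer 49, 24 high, open below. The springy seal on top (6 N per mm) gives up to 4 mm. The ring stays level and keeps its direction as the arm sinks.
- collar_lug (a point): Middle of the underside of one of the two lugs in the ring, 9 below the seal's top. Lugs: 5 thick, tops 4 below the seal's top, reaching in to radius 33.5; seen from above, angles counter-clockwise from the ring's x, they span -26 to +30 and 154 to 210 deg. A stop under each lug's clockwise end blocks the ears about 6 deg past in line.
- swing_arm (a joint): Sinking angle of the arm, rad: 0 = empty, up against its upper stop; the ring sinks 0.28 m per rad, nearly straight down (sideways under 5 mm); lower stop 0.36. A load of about 1 N on the ring starts it sinking, then about 75 N per m; well damped (about 13 N per m/s). Under the cartridge alone it balances at 0.13 to 0.25 rad (36 to 70 mm down), depending on the hidden weight.
- seal (a joint): Compression of the ring's seal, m: about 0 empty, 0.0005 to 0.001 with the cartridge merely lying on it, about 0.0017 when the ramps have cammed it tight. To enter, the handle must stand 50 to 130 deg counter-clockwise of the ring's x (best 65 to 90); twisted clockwise, the ramps bind from about 25 deg before in line and are home at 10 deg or less.
- pedestal: Foot and column of the extraction arm, fixed to the bench: foot radius 62, column and yoke up to 205 high. Origin: centre of its foot; x towards the ring. The arm (tube of 30 diameter, 280 long) runs from the yoke at 167 high to the ring, whose centre is 338 from the pedestal's axis, at about the ring's height.
- torch_rest: Torch rest, fixed: steel post of radius 9, 340 high over all, on a foot disc of radius 35, 10 high, with a small hook at the top reaching 50 along its x. Origin: centre of its foot. Must not be bumped.
- blank_plug: Blanking plug, the look-alike to be left alone: same flange (radius 50) and bar handle, but only a low body, radius 40 and 22 high, without ears; 80 high over all. Origin: centre of its underside; x along its handle.
- tin: Closed metal tin, upright, radius 33, 100 high. Origin: centre of its underside. To be left alone.
- magnet_square: Grey welding magnet square standing on edge, 85 x 18, 91 high at one end (its -x end). Origin: centre of its underside. To be left alone.
- hammer: Hammer lying flat, 240 long along x, head at +x, less than 40 high. To be left alone.
- brush: Brush lying flat, 200 long along x, less than 40 high. To be left alone.
- nozzle: Small copper gas nozzle standing upright, radius 13, 55 high. Origin: centre of its underside. To be left alone.
- tee_coupon: Welded steel tee test piece, 130 (x) x 50, 30 high, lying on the bench near or below the ring. Origin: centre of its underside. To be left alone.
There are look-alikes about, which are no part of the job. Leave any brown look-alike of the cartridge alone.

How it is judged:
On the way, in this order (a step that is already met when the one before it is completed fails the run):
1. the cartridge is lowered into the ring, its ears below the lugs, its handle still across the arm (horizontal distance between cartridge_flange and collar_seat below 0.007 m and z of cartridge_flange in the frame of collar_seat below 0.005 m and angle between the x axis of cartridge and the x axis of collar_seat, either way round above 0.6 rad), for 0.05 s.
2. it is twisted home and, while still held, the arm has sunk under it (by more than 25 mm) and come to rest (horizontal distance between cartridge_flange and collar_seat below 0.006 m and z of cartridge_flange in the frame of collar_seat between -0.005 and -0.0011 m and angle between cartridge's own z axis and vertical below 0.08 rad and angle between the x axis of cartridge and the x axis of collar_seat, either way round below 0.22 rad and velocity of joint swing_arm between -0.04 and 0.04 rad/s and value of joint swing_arm above 0.09 rad and contact force between the fingers and cartridge above 0.5 N), for 0.2 s.
At the end, for the whole second after the job is handed in: The cartridge hangs released and at rest in the ring: flange centred within 6 mm and drawn down on the seal by 1.1 mm or more, upright within 4.5 degrees, handle within 12.5 degrees of the arm's line, and the arm rests still at its balance (sunk 0.09 to 0.3 rad) (horizontal distance between cartridge_flange and collar_seat below 0.006 m and z of cartridge_flange in the frame of collar_seat between -0.005 and -0.0011 m and angle between cartridge's own z axis and vertical below 0.08 rad and angle between the x axis of cartridge and the x axis of collar_seat, either way round below 0.22 rad and velocity of joint swing_arm between -0.04 and 0.04 rad/s and value of joint swing_arm between 0.09 and 0.3 rad and linear speed of cartridge below 0.02 m/s and angular speed of cartridge below 0.1 rad/s); the robot touches nothing.
It fails at once if the arm drops or springs up (faster than 0.35 rad/s, about 0.1 m/s at the ring) (velocity of joint swing_arm above 0.35 rad/s or velocity of joint swing_arm below -0.35 rad/s).
It fails at once if the torch rest is bumped (more than 4 N) (contact force between torch_rest and anything else above 4 N).
It fails at once if the blanking plug, tin, magnet square, hammer, brush, nozzle or tee piece is moved by more than 20 mm (distance of any of blank_plug, tin, magnet_square, hammer, brush, nozzle, tee_coupon from where it was at the start of the episode above 0.02 m).
It also fails if it takes over 64 s, if anything falls off the work surface, if the arm or the gripper's body presses on something with over 40 N, if the wrist force passes 120 N, or if a joint passes its speed limit or range.

ROBOT

A 6-joint arm with a two-finger parallel gripper is mounted at the origin on the work surface. World frame = base frame: x ahead of the robot, y to its left, z up, the work surface at z = 0. Lengths are in m, angles in rad, forces in N, time in s.
With the tool pointing down it reaches from about 0.425 to 0.95 m from the base axis. Payload 3.5 kg.
Tool frame: the origin (TCP) lies midway between the tips of the shut fingers; the grasp point (between the pads) lies ctrl.grasp_offset behind it (ctrl.grasp_offset is the distance from the TCP to the grasp point, in m); x points along the fingers, y is the direction in which the jaws open and shut, and the axes are right-handed (so a half turn about x gives the same grasp; the last joint's range is limited). The gripper opens to 85 mm and grips with 20 to 120 N. Pads are 22 mm wide; open, the fingers measure 114 mm over their backs; the gripper's body (76 mm by 85 mm) begins 54 mm behind the grasp point. The pads swing forward as they close: fully open they stand 13 mm farther back than shut.
Start: joints at [0.998, 0.286, 1.577, -0, 1.279, -0.15], TCP at [0.277, 0.616, 0.231] pointing down, gripper open.
Joint ranges: [-2.77, 2.77], [-0.9, 2.22], [0.21, 2.48], [-1.53, 4.67], [0.24, 2.81], [-2.84, 2.84]. Speed limits (rad/s): [2.79, 2.79, 3.14, 3.14, 3.14, 3.14].

INTERFACE

Orientations are given as a unit quaternion [x, y, z, w].
In Python, from plant import readout, read_camera, sign_off, ctrl gives the robot as it stands.
- The arm moves only by the tool drive_tool, never from a script. Its argument "steps" is a list of rows, each a list of 5 numbers: the shift along the tool's x, y, z in cm, then the turn about the tool's x in degrees, then the opening, from 0 (shut) to 1 (fully open). A call has 1 to 10 rows; each row shifts and turns the commanded pose from where the row before left it, along the tool's axes as they then stand; what a row does not reach is not made up. A row lasts 1/10 s, in which the tool goes at most 50 mm and 8.59 degrees, less where a joint would pass 70% of its speed; a pose out of reach is approached as far as the arm can. A call is refused whole if a number of a shift passes 5 or a number of a turn 8.59, either way. A call with a gripper value outside its range is refused whole. The fingers move at their own pace and stop on an object; "force" is the grip in N (left out, the last holds). Time passes only in rows, so rows that do not move let the fingers close. It gives the time, the measured TCP pose, the force and the opening at its end, in the units of the state.
- readout.get_state(): the state, without advancing time (a new reading comes with each control period).
- read_camera(name): name is "scene" or "top" or "wrist"; returns a dict with "frame" (480x640x3 uint8, red, green, blue), "vertical_fov" (degrees; the focal length in pixels is half the picture's height over the tangent of half this angle, whatever the lens; pixels are square), "cx", "cy" (the principal point, pixels), "eye" and "orientation" of the camera in the world. Camera axes: x right, y up, looking along -z (the intrinsics and any distortion apply to the point x, -y, -z); pixel columns grow to the right and rows downward; lengths in m; the calibration is good to about 2 mm. The wrist camera is an equidistant fisheye: a pixel r from the principal point sees the ray r / f radians off the axis. A picture is of the moment at which its call begins. There is no depth.
- sign_off(): hands the job in, once; it reports no verdict.
The state is a dict: "time": time; "qpos": joint angles; "dq": joint speeds; "joint_efforts": joint torques, N m; "eef_pos": TCP position; "tcp_rot": TCP orientation; "contact_force": force on the tool from outside, world axes, zero at the start; "wrist_torque": the same for the moment, N m; "opening": opening from 0.0 (shut) to 1.0 (fully open).
Only numpy, scipy, OpenCV 4.12 (cv2) and the standard library are available. Lean on these libraries where they do the work, as an engineer would, in place of code of your own. Each camera call takes 0.05 s, during which the arm holds its last target. There are 200 camera calls.

## Working session

There is one attempt and no reset: what is moved stays moved. The work goes in short steps, Python scripts to look and compute and a tool call to move; the robot and the scene stay as the last step left them, time stands still between calls to the robot, and variables do not carry over. Pictures are saved under pics/ and viewed, about 8 in all and at most 12, crops included, and the job is handed in when it is done.

Besides the shell and the picture viewer there is one more tool, called after ">>>" as name(argument=value, ...), one argument or row to a line, values as JSON. drive_tool: Moves the arm, as the interface text tells. Its arguments: {"type":"object","properties":{"steps":{"type":"array","items":{"type":"array","items":{"type":"number"}}},"force":{"type":"number"}},"required":["steps"]}

```bash
ls; mkdir -p pics; cat > h.py <<'E'
import numpy as np, cv2, json
from scipy.spatial.transform import Rotation as R
def grab(name, fn):
    from plant import read_camera
    c=read_camera(name); cv2.imwrite(f'pics/{fn}.png',c['frame'][:,:,::-1])
    m={k:(v.tolist() if hasattr(v,'tolist') else v) for k,v in c.items() if k!='frame'}
    json.dump(m,open(f'pics/{fn}.json','w')); return c['frame'],m
def load(fn): return json.load(open(f'pics/{fn}.json'))
def ray(m,u,v,fish=False):
    f=240/np.tan(np.radians(m['vertical_fov'])/2)
    a,b=u-m['cx'],v-m['cy']
    if fish:
        r=np.hypot(a,b)+1e-9; t=r/f; d=np.array([a/r*np.sin(t),-b/r*np.sin(t),-np.cos(t)])
    else: d=np.array([a/f,-b/f,-1.])
    return np.array(m['eye']),R.from_quat(m['orientation']).apply(d)
def atz(m,u,v,z,fish=False):
    e,d=ray(m,u,v,fish); return e+d*(z-e[2])/d[2]
def proj(m,p,fish=False):
    f=240/np.tan(np.radians(m['vertical_fov'])/2)
    q=R.from_quat(m['orientation']).inv().apply(np.array(p)-m['eye'])
    x,y,z=q[...,0],-q[...,1],-q[...,2]
    if fish:
        r=np.hypot(x,y)+1e-12; t=np.arctan2(r,z); return np.stack([m['cx']+f*t*x/r,m['cy']+f*t*y/r],-1)
    return np.stack([m['cx']+f*x/z,m['cy']+f*y/z],-1)
E
python3 - <<'E'
from h import *
from plant import readout,ctrl
for n in('scene','top','wrist'):
    f,m=grab(n,n+'0'); print(n,m)
print(readout.get_state()); print(ctrl.grasp_offset, [k for k in dir(ctrl) if k[0]!='_'])
E
```

```text
pics
scene {'vertical_fov': 57.14116561379456, 'cx': 315.407355212414, 'cy': 234.70753433980073, 'eye': [0.9435876611700277, -0.6147312713125183, 0.8679519330507568], 'orientation': [0.37599971715090585, 0.10694751061670706, 0.26395437174873343, 0.8817678449059365]}
top {'vertical_fov': 44.82574069521887, 'cx': 314.66618211649944, 'cy': 234.89477696356772, 'eye': [0.2963478301609252, 0.011960378924726654, 1.417977759809962], 'orientation': [0.06655107685491997, -0.06354863543604099, -0.7002870790802358, 0.7079057366464404]}
wrist {'vertical_fov': 65.70646984690485, 'cx': 317.8315857532328, 'cy': 241.6761048920209, 'eye': [0.21691924765501608, 0.6431097380240443, 0.3733419627178852], 'orientation': [-0.11146828943411953, -0.07081677198084746, 0.5383430618729369, 0.8323139750058959]}
{'time': 0.15, 'qpos': array([ 9.98006754e-01,  2.87033605e-01,  1.57785533e+00, -5.47964911e-06,
        1.27860452e+00, -1.49990463e-01]), 'dq': array([ 0.00074625, -0.0033177 , -0.00312912, -0.00180465, -0.00239557,
        0.00119319]), 'joint_efforts': array([ 1.44291440e-03, -4.06601715e+01, -2.93139696e+01, -8.93496076e-05,
        3.92544738e-03, -2.08691198e-06]), 'eef_pos': array([0.27664655, 0.61513573, 0.23020939]), 'tcp_rot': array([ 0.14774126,  0.691601  , -0.14899983,  0.69112924]), 'contact_force': array([ 0.12172561, -0.16099594,  0.70449444]), 'wrist_torque': array([-0.03308314,  0.02478735, -0.01260264]), 'opening': 0.9991061445102256}
0.0187 ['Unreachable', 'grasp_offset']
```

View pics/top0.png

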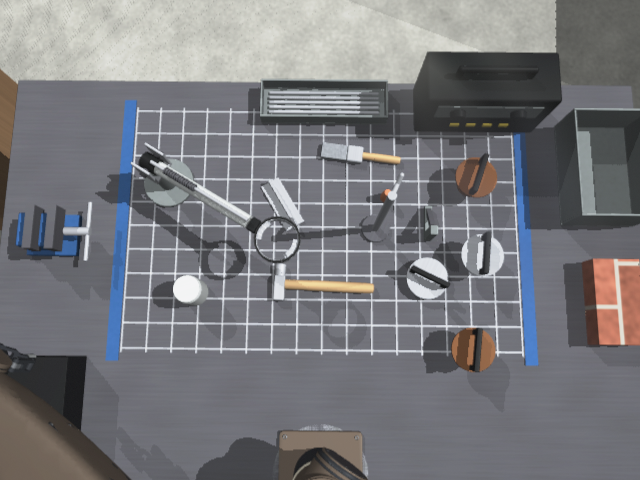

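View pics/scene0.png

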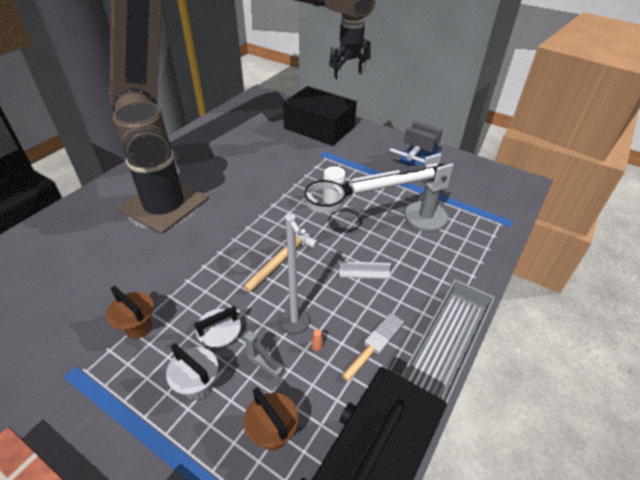

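Candidates: steel discs at top (483,254) / scene (192,370) and top (427,278) / scene (220,327); brown look-alikes at top (476,177) and (474,349). A close crop, plus the height from two views, should decide between the steel pair.

```bash
python3 - <<'E'
from h import *
s=cv2.imread('pics/scene0.png')[290:410,140:260]; t=cv2.imread('pics/top0.png')
a=cv2.resize(s,(400,400),interpolation=cv2.INTER_CUBIC)
b=cv2.resize(t[215:315,400:520],(400,333),interpolation=cv2.INTER_CUBIC)
c=cv2.resize(t[200:280,240:320],(400,400),interpolation=cv2.INTER_CUBIC)
d=cv2.resize(cv2.imread('pics/scene0.png')[160:230,290:370],(400,350),interpolation=cv2.INTER_CUBIC)[:200]
out=np.zeros((600,800,3),np.uint8); out[:300,:400]=cv2.resize(a,(400,300)) if 0 else a[:300]
out[:300,400:]=b[:300]; out[300:,:400]=cv2.resize(c,(400,400))[50:350]; out[300:500,400:]=d
cv2.imwrite('pics/crop1.png',out)
mt,ms=load('top0'),load('scene0')
for z in (.02,.05,.07,.11): print(z,atz(mt,483,254,z)[:2],atz(ms,192,370,z)[:2],'|',atz(mt,427,278,z)[:2],atz(ms,220,327,z)[:2])
print(atz(mt,277,240,.21),atz(ms,327,194,.21)); print('ped',atz(mt,169,182,0),'yoke',atz(mt,150,160,.2)); print('post',atz(mt,376,229,.01))
E
```

```text
0.02 [ 0.51398373 -0.38960196] [ 0.47853989 -0.35945824] | [ 0.45406897 -0.2523884 ] [ 0.45532835 -0.24696774]
0.05 [ 0.50931336 -0.38098461] [ 0.49499298 -0.36848964] | [ 0.45068434 -0.24671559] [ 0.47260265 -0.25997898]
0.07 [ 0.50619978 -0.37523971] [ 0.50596171 -0.37451057] | [ 0.44842793 -0.24293371] [ 0.48411886 -0.26865314]
0.11 [ 0.49997261 -0.3637499 ] [ 0.52789917 -0.38655243] | [ 0.44391509 -0.23536997] [ 0.50715126 -0.28600146]
[0.50965527 0.09767224 0.21      ] [0.52361825 0.09219069 0.21      ]
ped [0.69247943 0.38857816 0.        ] yoke [0.68586361 0.37981212 0.2       ]
post [ 0.57507809 -0.13158348  0.01      ]
```

View pics/crop1.png

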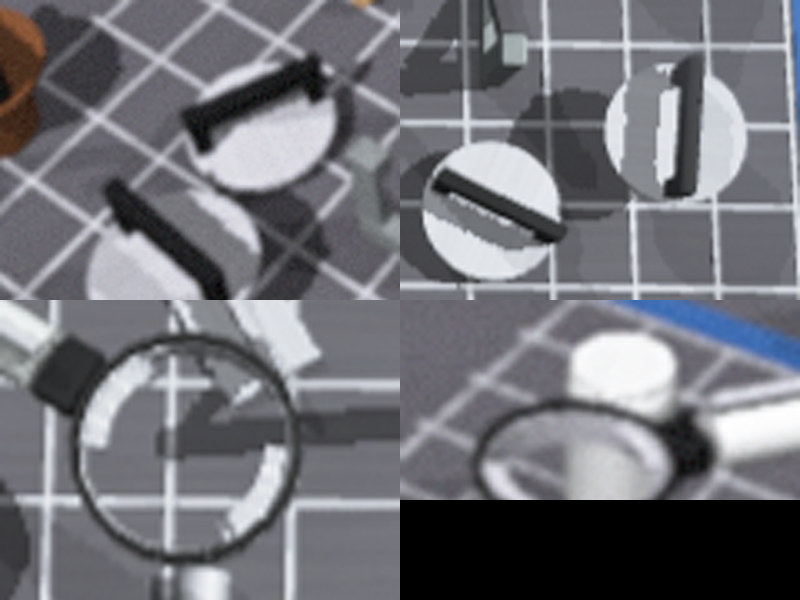

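```bash
cat >> h.py <<'E'
def st():
    from plant import readout
    return readout.get_state()
def to(p,yaw=None,s=None):
    """shift in tool axes (cm) to bring TCP to p; x-turn (deg) to bring jaw direction (tool y) to world yaw (deg, mod 180)"""
    s=s or st(); r=R.from_quat(s['tcp_rot']); M=r.as_matrix()
    y=np.degrees(np.arctan2(M[1,1],M[0,1])); d=r.inv().apply(np.array(p)-s['eef_pos'])*100
    t=None if yaw is None else (y-yaw+90)%180-90
    print('t',round(s['time'],2),'tcp',s['eef_pos'].round(4),'down',M[:,0].round(3),'jawyaw',y.round(2),'q6',round(s['qpos'][5],3),'F',s['contact_force'].round(2),'T',s['wrist_torque'].round(3),'op',round(s['opening'],3))
    print('shift cm',d.round(2),'turn',t)
E
python3 - <<'E'
from h import *
mt=load('top0')
a=atz(mt,487,233,.114);b=atz(mt,484,272.6,.114);print('handle',a,b,np.degrees(np.arctan2(*(a-b)[1::-1])),np.linalg.norm(a-b))
print('ring lugs',[atz(mt,240+x/5,200+(y-250)/5,.206) for x,y in((110,395),(255,500))])
print('hook',atz(mt,392,195,.34),atz(mt,400,178,.34))
to([.43,.13,.40],-90+0)
to([.5,-.37,.40],90)
E
```

```text
handle [ 0.54784973 -0.37373006  0.114     ] [ 0.45703854 -0.36307872  0.114     ] -6.689718745249508 0.09143371367142217
ring lugs [array([0.53374064, 0.13035538, 0.206     ]), array([0.48926178, 0.0679372 , 0.206     ])]
hook [ 0.57619042 -0.12899579  0.34      ] [ 0.60995868 -0.14477984  0.34      ]
t 0.15 tcp [0.2766 0.6151 0.2302] down [-0.001 -0.002 -1.   ] jawyaw 65.78 q6 -0.15 F [ 0.12 -0.16  0.7 ] T [-0.033  0.025 -0.013] op 0.999
shift cm [-16.92 -37.98  33.89] turn -24.224498836173893
t 0.15 tcp [0.2766 0.6151 0.2302] down [-0.001 -0.002 -1.   ] jawyaw 65.78 q6 -0.15 F [ 0.12 -0.16  0.7 ] T [-0.033  0.025 -0.013] op 0.999
shift cm [-16.84 -80.71  60.79] turn -24.224498836173908
```

>>> drive_tool(
  steps=[
    [-5, 0, 0, -8.5, 1],
    [-5, 0, 0, -8.5, 1],
    [-5, 0, 0, 0, 1],
    [-2, 0, 0, 0, 1],
    [0, 0, 0, 0, 1],
  ],
)

```text
time: 0.65
eef_pos: [0.2775, 0.6165, 0.4072]
tcp_rot: [0.047, 0.704, -0.042, 0.707]
contact_force: [0.4, -0.7, -0.2]
opening: 0.997
```

```bash
python3 - <<'E'
from h import *
to([.43,.08,.40],83)
m=load('wrist0')
r0=R.from_quat(m['orientation']);M=R.from_quat([0.14774126,0.691601,-0.14899983,0.69112924])
off=M.inv().apply(np.array(m['eye'])-[0.27664655,0.61513573,0.23020939]); rel=M.inv()*r0; print('cam in tool',off,rel.as_quat())
s=st();T=R.from_quat(s['tcp_rot'])
for p in([.43,.08,.40],[.45,.10,.38],[.47,.10,.4]):
    mm=dict(m,eye=(p+T.apply(off)).tolist(),orientation=(T*rel).as_quat().tolist())
    print(p,proj(mm,[[.51,.098,.21]],True),proj(mm,[p],True))
E
```

```text
t 0.65 tcp [0.2775 0.6165 0.4072] down [ 0.005  0.008 -1.   ] jawyaw 82.78 q6 -0.447 F [ 0.42 -0.69 -0.18] T [-0.014  0.023 -0.06 ] op 0.997
shift cm [  0.37 -51.31  21.87] turn -0.21930796855369294
cam in tool [-0.14311581  0.00073473 -0.06598601] [-0.56177302 -0.56164599  0.42945025  0.42957808]
[0.43, 0.08, 0.4] [[344.14726588 292.87794797]] [[316.18186663 303.68596645]]
[0.45, 0.1, 0.38] [[321.64679304 284.24263549]] [[316.18186663 303.68596645]]
[0.47, 0.1, 0.4] [[318.65833755 256.69942374]] [[316.18186663 303.68596645]]
```

>>> drive_tool(
  steps=[
    [0.4, -4.05, 2.3, 0, 1],
    [0.4, -4.05, 2.3, 0, 1],
    [0.4, -4.05, 2.3, 0, 1],
    [0.4, -4.05, 2.3, 0, 1],
    [0.4, -4.05, 2.3, 0, 1],
    [0.4, -4.05, 2.3, 0, 1],
    [0.4, -4.05, 2.3, 0, 1],
    [0.4, -4.05, 2.3, 0, 1],
    [0.4, -4.05, 2.3, 0, 1],
    [0.4, -4.05, 2.3, 0, 1],
  ],
)

```text
time: 1.65
eef_pos: [0.4537, 0.1829, 0.3585]
tcp_rot: [0.044, 0.707, -0.045, 0.704]
contact_force: [0.0, -0.4, 0.3]
opening: 0.999
```

>>> drive_tool(
  steps=[
    [0.4, -4.05, 2.3, 0, 1],
    [0.3, -4.05, 2.3, 0, 1],
    [0, 0, 0, 0, 1],
    [0, 0, 0, 0, 1],
  ],
)

```text
time: 2.05
eef_pos: [0.4891, 0.098, 0.3518]
tcp_rot: [0.046, 0.707, -0.045, 0.704]
contact_force: [-0.4, 0.7, -0.0]
opening: 1.001
```

```bash
python3 - <<'E'
from h import *
to([.49,.10,.36],83)
f,m=grab('wrist','w1'); print(m['eye'],proj(m,[[.51,.098,.21]],True))
E
```

```text
t 2.05 tcp [0.4891 0.098  0.3518] down [-0.004  0.001 -1.   ] jawyaw 82.62 q6 -1.448 F [-0.35  0.69 -0.  ] T [-0.018 -0.005 -0.043] op 1.001
shift cm [-0.82  0.21  0.06] turn -0.37567729638062985
[0.42452632699097936, 0.10691607396974835, 0.4954277812860453] [[320.35001233 253.40102949]]
```

View pics/w1.png

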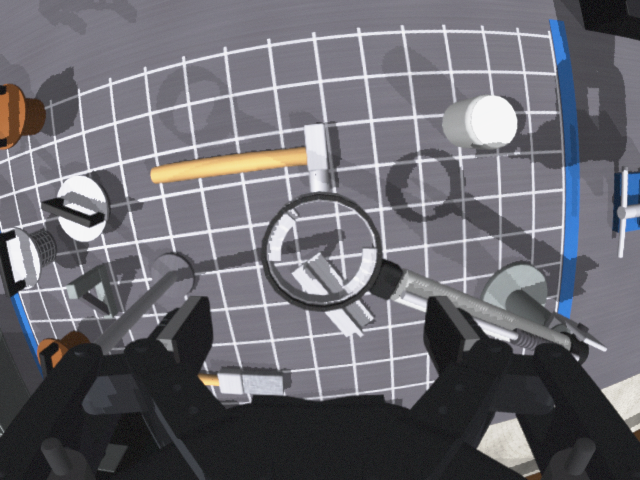

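```bash
cat > ring.py <<'E'
from h import *
from scipy.optimize import least_squares
def ringfit(fn,fish,z,c0,r0=.049):
    g=cv2.GaussianBlur(cv2.cvtColor(cv2.imread(f'pics/{fn}.png'),cv2.COLOR_BGR2GRAY),(0,0),.7).astype(np.float32); m=load(fn); c=np.array(c0,float)
    for it in range(4):
        P=[]
        rr=np.arange(r0-.008,r0+.008,.0003)
        for a in np.radians(np.arange(0,360,4)):
            pts=np.c_[c[0]+rr*np.cos(a),c[1]+rr*np.sin(a),0*rr+z]; q=proj(m,pts,fish).astype(np.float32)
            v=cv2.remap(g,q[None,:,0],q[None,:,1],cv2.INTER_LINEAR)[0]; d=np.gradient(v); i=d.argmax()
            if d[i]>1: P.append(pts[i,:2])
        P=np.array(P); s=least_squares(lambda x:np.hypot(*(P-x[:2]).T)-x[2],[*c,r0],loss='soft_l1',f_scale=.001); c=s.x[:2]
    return s.x,len(P),np.median(abs(s.fun))
E
python3 - <<'E'
from ring import *
m=load('w1');mt=load('top0')
for z in(.2,.205,.21,.215): print(z,ringfit('w1',True,z,atz(m,323,250,z,True)[:2]),ringfit('top0',False,z,atz(mt,277.4,239.4,z)[:2]))
print('foot',atz(m,515,292,.0,True),atz(mt,169,182,0))
c=atz(m,323,250,.206,True)
for p in((272,262),(296,212),(375,252),(348,290)):
    d=atz(m,*p,.206,True)-c; print(np.hypot(*d[:2]),np.degrees(np.arctan2(d[1],d[0])))
E
```

```text
0.2 (array([0.5141243 , 0.09829901, 0.05183089]), 88, np.float64(0.0010692186268486566)) (array([0.51347787, 0.09980255, 0.05077154]), 83, np.float64(0.0009423953433209398))
0.205 (array([0.51255122, 0.09840767, 0.05106906]), 88, np.float64(0.0009768785675976048)) (array([0.51270014, 0.09939098, 0.05061291]), 83, np.float64(0.001189944623571526))
0.21 (array([0.51107141, 0.09860865, 0.05029712]), 90, np.float64(0.0009810400309022936)) (array([0.51181098, 0.0990123 , 0.05041776]), 83, np.float64(0.0010030427455436294))
0.215 (array([0.50933659, 0.09819435, 0.04973621]), 89, np.float64(0.0009485577747797638)) (array([0.51104797, 0.09857588, 0.05032505]), 83, np.float64(0.0009895555163604713))
foot [6.78953896e-01 3.92521552e-01 5.55111512e-17] [0.69247943 0.38857816 0.        ]
0.04316313992938119 -83.5420450173558
0.037966055364293115 -152.92560704919384
0.04265578944636472 80.25167737741273
0.041026902278365536 23.748147255136363
```

>>> drive_tool(
  steps=[
    [0, -4.65, -0.4, 0, 1],
    [0, -4.65, -0.4, 0, 1],
    [0, -4.65, -0.4, 0, 1],
    [0, -4.65, -0.4, 0, 1],
    [0, -4.65, -0.4, 0, 1],
    [0, -3.9, 1.2, 0, 1],
    [1.5, -3.9, 1.2, 0, 1],
    [2, -3.9, 1.2, 0, 1],
    [2, -3.9, 1.2, 0, 1],
    [2, -3.9, 1.2, 0, 1],
  ],
)

```text
time: 3.1
eef_pos: [0.4766, -0.3299, 0.2783]
tcp_rot: [0.044, 0.706, -0.043, 0.706]
contact_force: [1.4, 0.6, -0.2]
opening: 1.001
```

>>> drive_tool(
  steps=[
    [2, -3.9, 1.2, 0, 1],
    [0, 0, 0, 0, 1],
    [0, 0, 0, 0, 1],
  ],
)

```text
time: 3.4
eef_pos: [0.483, -0.3691, 0.2576]
tcp_rot: [0.045, 0.707, -0.043, 0.705]
contact_force: [0.3, -0.2, 0.9]
opening: 0.999
```

```bash
python3 - <<'E'
from h import *
f,m=grab('wrist','w2'); to([.506,-.374,.15],83)
E
```

```text
t 3.45 tcp [ 0.4834 -0.3689  0.2592] down [-0.     0.001 -1.   ] jawyaw 82.89 q6 -2.266 F [0.06 0.65 0.67] T [-0.059 -0.015  0.039] op 1.0
shift cm [10.92 -0.24  2.31] turn -0.10732500234006181
```

View pics/w2.png

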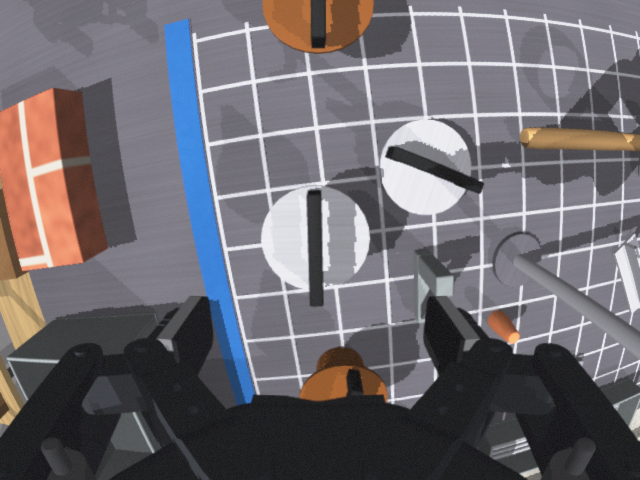

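```bash
python3 - <<'E'
from ring import *
m=load('w2')
for p in((315,190),(316,304)): print(atz(m,*p,.114,True),atz(m,*p,.094,True))
for s in (.07,.072): print(atz(m,315,238,s,True), )
E
```

```text
[ 0.45338946 -0.36648653  0.114     ] [ 0.45584731 -0.36688616  0.094     ]
[ 0.54883443 -0.37781619  0.114     ] [ 0.55794254 -0.37900523  0.094     ]
[ 0.50281968 -0.37296447  0.07      ]
[ 0.50230793 -0.37289069  0.072     ]
```

>>> drive_tool(
  steps=[
    [0, -0.1, 1.9, -0.3, 1],
    [4, 0, 0, 0, 1],
    [4, 0, 0, 0, 1],
    [4, 0, 0, 0, 1],
    [3, 0, 0, 0, 1],
    [2.4, 0, 0, 0, 1],
    [0, 0, 0, 0, 1],
  ],
)

```text
time: 4.15
eef_pos: [0.5003, -0.3703, 0.0828]
tcp_rot: [0.043, 0.707, -0.04, 0.704]
contact_force: [-0.2, -0.3, -0.1]
opening: 1.001
```

```bash
python3 - <<'E'
from h import *
to([.502,-.3725,.085],83.2)
E
```

```text
t 4.15 tcp [ 0.5003 -0.3703  0.0828] down [-0.004  0.004 -1.   ] jawyaw 83.21 q6 -2.253 F [-0.24 -0.28 -0.05] T [-0.02  -0.035 -0.022] op 1.001
shift cm [-0.22 -0.2   0.19] turn 0.014021933153557598
```

>>> drive_tool(
  steps=[
    [-0.2, -0.2, 0.2, 0, 1],
    [0, 0, 0, 0, 0.4],
    [0, 0, 0, 0, 0.1],
    [0, 0, 0, 0, 0],
    [0, 0, 0, 0, 0],
    [0, 0, 0, 0, 0],
    [0, 0, 0, 0, 0],
  ],
  force=110,
)

```text
time: 4.85
eef_pos: [0.5031, -0.3762, 0.0875]
tcp_rot: [0.043, 0.706, -0.043, 0.706]
contact_force: [-0.2, 1.3, 1.2]
opening: 0.116
```

>>> drive_tool(
  steps=[
    [-1, 0, 0, 0, 0],
    [-2, 0, 0, 0, 0],
    [-2, 0, 0, 0, 0],
    [0, 0, 0, 0, 0],
    [0, 0, 0, 0, 0],
    [0, 0, 0, 0, 0],
  ],
)

```text
time: 5.45
eef_pos: [0.5021, -0.3753, 0.1354]
tcp_rot: [0.044, 0.707, -0.042, 0.705]
contact_force: [-0.4, 0.1, -4.9]
opening: 0.116
```

```bash
python3 - <<'E'
from h import *
to([.45,-.25,.38],83.2)
f,m=grab('wrist','w3'); grab('scene','scene3'); print(to([.45,-.25,.38],83.2))
E
```

```text
t 5.45 tcp [ 0.5021 -0.3753  0.1354] down [-0.002  0.002 -1.   ] jawyaw 83.07 q6 -2.253 F [-0.44  0.1  -4.94] T [ 0.005  0.002 -0.01 ] op 0.116
shift cm [-24.42  11.87  -6.75] turn -0.1284412008871243
t 5.55 tcp [ 0.5021 -0.3754  0.1354] down [-0.002  0.002 -1.   ] jawyaw 83.07 q6 -2.253 F [-0.39  0.45 -4.29] T [ 0.047  0.048 -0.06 ] op 0.12
shift cm [-24.42  11.87  -6.76] turn -0.13236630710500208
None
```

View pics/w3.png

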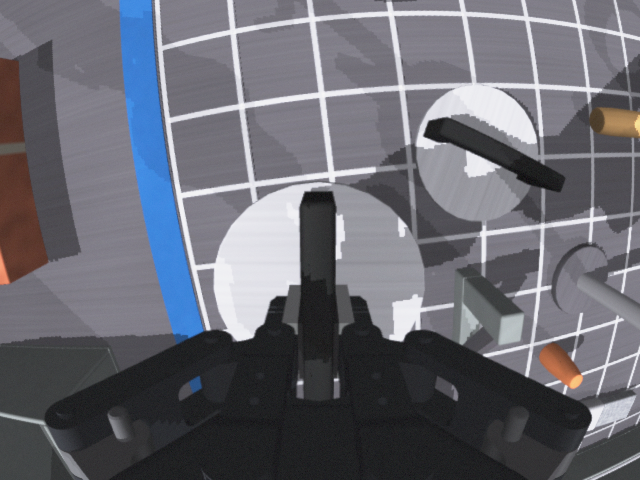

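```bash
cat > held.py <<'E'
from ring import *
def held(fn,tcp,u,v,edge,hz=.0167):
    m=load(fn); zb=tcp[2]+hz   # bar centre height
    e=atz(m,u,v,zb+.010,True); y=R.from_quat
    print('bar end rel tcp',(e-tcp).round(4), 'flange')
    P=np.array([atz(m,*q,zb-.032,True)[:2] for q in edge])
    s=least_squares(lambda x:np.hypot(*(P-x).T)-.05,tcp[:2]); print('flange centre rel tcp',s.x-tcp[:2],s.fun.round(4))
E
python3 - <<'E'
from held import *
t=np.array([.5021,-.3754,.1354])
held('w3',t,318,193,[(214,280),(424,280),(245,215),(385,207),(280,190),(345,185),(222,310),(417,310)])
E
```

```text
bar end rel tcp [-0.0496  0.0067  0.0267] flange
flange centre rel tcp [0.00159946 0.00134076] [-0.0002 -0.0006 -0.001  -0.0009  0.0002  0.0006 -0.002  -0.0018]
```

>>> drive_tool(
  steps=[
    [-4.5, 0, 0, 0, 0],
    [-4.5, 0, 0, 0, 0],
    [-4.5, 0, 0, 0, 0],
    [-4.5, 0, 0, 0, 0],
    [-4.5, 0, 0, 0, 0],
    [0, 3.9, -1.5, 0, 0],
    [0, 3.9, -1.5, 0, 0],
    [0, 3.9, -1.5, 0, 0],
    [0, 3.9, -1.5, 0, 0],
    [0, 3.9, -1.5, 0, 0],
  ],
)

```text
time: 6.55
eef_pos: [0.4512, -0.1719, 0.3611]
tcp_rot: [0.043, 0.706, -0.042, 0.705]
contact_force: [0.7, 0.4, -4.6]
opening: 0.115
```

>>> drive_tool(
  steps=[
    [0, 3.9, -1.5, 0, 0],
    [0, 3.95, 0.7, 0, 0],
    [0, 3.95, 0.7, 0, 0],
    [0, 3.95, 0.7, 0, 0],
    [0, 3.95, 0.7, 0, 0],
    [0, 3.95, 0.7, 0, 0],
    [0, 3.95, 0.7, 0, 0],
    [0, 0, 0, 7.5, 0],
    [0, 0, 0, 7.5, 0],
    [0, 0, 0, 7.5, 0],
  ],
)

```text
time: 7.55
eef_pos: [0.5118, 0.0977, 0.361]
tcp_rot: [0.181, 0.684, -0.181, 0.683]
contact_force: [0.0, 0.4, -2.9]
opening: 0.122
```

>>> drive_tool(
  steps=[
    [0, 0, 0, 7.5, 0],
    [0, 0, 0, 7.5, 0],
    [0, 0, 0, 0, 0],
    [0, 0, 0, 0, 0],
    [0, 0, 0, 0, 0],
  ],
)

```text
time: 8.05
eef_pos: [0.512, 0.0971, 0.3619]
tcp_rot: [0.267, 0.655, -0.267, 0.655]
contact_force: [1.1, -0.8, -3.2]
opening: 0.114
```

```bash
python3 - <<'E'
from h import *
to([.5115,.0988,.36],45.5); grab('wrist','w4'); grab('top','top4'); grab('scene','scene4')
a=cv2.imread('pics/top4.png')[180:300,200:360];b=cv2.imread('pics/scene4.png')[70:250,240:480]; c=cv2.imread('pics/w4.png')
o=np.zeros((600,800,3),np.uint8); o[:300,:400]=cv2.resize(a,(400,300),interpolation=2);o[:300,400:]=cv2.resize(b,(400,300),interpolation=2);o[300:,:400]=cv2.resize(c,(400,300))
cv2.imwrite('pics/c4.png',o)
E
```

```text
t 8.05 tcp [0.512  0.0971 0.3619] down [-0.001 -0.    -1.   ] jawyaw 45.68 q6 -0.805 F [ 1.13 -0.82 -3.23] T [-0.01  -0.027  0.11 ] op 0.114
shift cm [ 0.19  0.09 -0.16] turn 0.17855644450389718
```

View pics/c4.png

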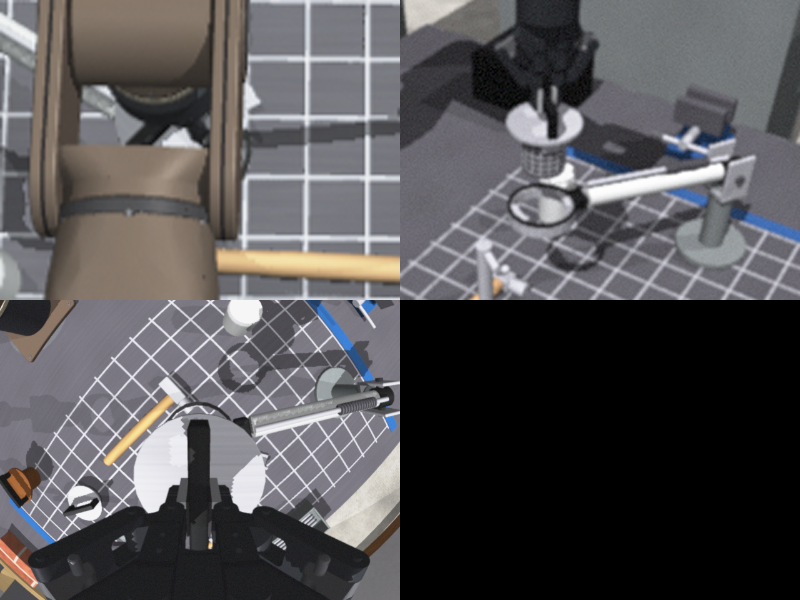

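```bash
python3 - <<'E'
from ring import *
print('ring scene0',ringfit('scene0',False,.21,[.5115,.0988]))
t=np.array([.512,.0971,.3619]); zf=t[2]+.0167-.032
# flange: bright->dark outward: invert the images
for n,f in(('w4',True),('scene4',False),('w3',True)):
    im=255-cv2.imread(f'pics/{n}.png'); cv2.imwrite(f'pics/{n}i.png',im); json.dump(load(n),open(f'pics/{n}i.json','w'))
print('w4',ringfit('w4i',True,zf,t[:2],.05)); print('scene4',ringfit('scene4i',False,zf-.003,t[:2],.05))
t3=np.array([.5021,-.3754,.1354]); r=ringfit('w3i',True,t3[2]-.0153,t3[:2],.05); print('w3 rel',r[0][:2]-t3[:2],r)
E
```

```text
ring scene0 (array([0.51641691, 0.09445617, 0.05176441]), 79, np.float64(0.0008536174670209645))
w4 (array([0.51155084, 0.09884267, 0.05025843]), 77, np.float64(0.0014608904410896156))
scene4 (array([0.51274595, 0.0994466 , 0.05178372]), 84, np.float64(0.001385242470989454))
w3 rel [0.00068671 0.00114605] (array([ 0.50278671, -0.37425395,  0.0499265 ]), 73, np.float64(0.0003169711408247261))
```

>>> drive_tool(
  steps=[
    [3, 0, 0, 0, 0],
    [3, 0, 0, 0, 0],
    [2, 0, 0, 0, 0],
    [1, 0, 0, 0, 0],
    [1, 0, 0, 0, 0],
    [1, 0, 0, 0, 0],
    [0.5, 0, 0, 0, 0],
    [0, 0, 0, 0, 0],
    [0, 0, 0, 0, 0],
  ],
)

```text
time: 9.1
eef_pos: [0.5125, 0.0971, 0.248]
tcp_rot: [0.267, 0.654, -0.267, 0.655]
contact_force: [-0.2, -0.4, -4.0]
opening: 0.114
```

```bash
python3 - <<'E'
from h import *
to([.512,.0971,.24],45.5); grab('wrist','w5'); grab('scene','scene5'); to([.512,.0971,.24],45.5);
b=cv2.imread('pics/scene5.png')[120:240,270:430]; c=cv2.imread('pics/w5.png')[120:420,120:520]
o=np.zeros((600,800,3),np.uint8); o[:,:]=0; o[:600,:800]=cv2.resize(b,(800,600),interpolation=2); o[300:,400:]=c
cv2.imwrite('pics/c5.png',o)
E
```

```text
t 9.1 tcp [0.5125 0.0971 0.248 ] down [ 0.001 -0.    -1.   ] jawyaw 45.58 q6 -0.803 F [-0.16 -0.44 -4.01] T [-0.028 -0.037 -0.004] op 0.114
shift cm [ 0.8  -0.04 -0.04] turn 0.07850977450104324
t 9.2 tcp [0.5126 0.0971 0.2483] down [ 0.002 -0.    -1.   ] jawyaw 45.58 q6 -0.803 F [-0.71 -0.48 -4.38] T [ 0.054  0.05  -0.048] op 0.119
shift cm [ 0.83 -0.05 -0.04] turn 0.07656156930829638
```

View pics/c5.png

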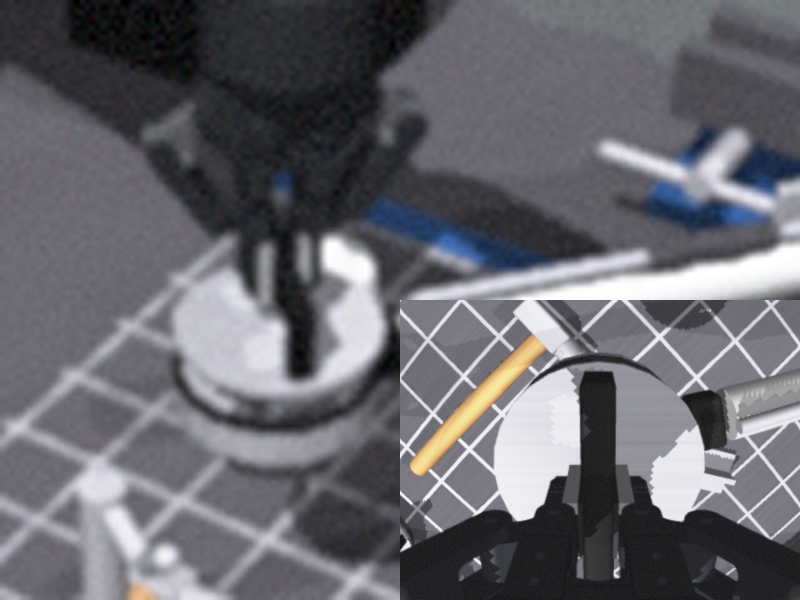

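>>> drive_tool(
  steps=[
    [0.4, 0, 0, 0, 0],
    [0.4, 0, 0, 0, 0],
    [0.3, 0, 0, 0, 0],
    [0, 0, 0, 0, 0],
    [0, 0, 0, 0, 0],
  ],
)

```text
time: 9.7
eef_pos: [0.5121, 0.0971, 0.2361]
tcp_rot: [0.267, 0.655, -0.267, 0.655]
contact_force: [0.6, 0.1, -3.9]
opening: 0.116
```

>>> drive_tool(
  steps=[
    [0.3, 0, 0, 0, 0],
    [0.3, 0, 0, 0, 0],
    [0.3, 0, 0, 0, 0],
    [0, 0, 0, 0, 0],
    [0, 0, 0, 0, 0],
    [0, 0, 0, 0, 0],
  ],
)

```text
time: 10.3
eef_pos: [0.5121, 0.097, 0.2275]
tcp_rot: [0.267, 0.655, -0.267, 0.655]
contact_force: [-0.7, 0.5, -2.2]
opening: 0.116
```

>>> drive_tool(
  steps=[
    [0.3, 0, 0, 0, 0],
    [0.3, 0, 0, 0, 0],
    [0.3, 0, 0, 0, 0],
    [0.3, 0, 0, 0, 0],
    [0.3, 0, 0, 0, 0],
    [0, 0, 0, 0, 0],
    [0, 0, 0, 0, 0],
    [0, 0, 0, 0, 0],
  ],
)

```text
time: 11.1
eef_pos: [0.5121, 0.0971, 0.2124]
tcp_rot: [0.267, 0.655, -0.267, 0.655]
contact_force: [-1.2, -0.9, -1.5]
opening: 0.116
```

```bash
python3 - <<'E'
from h import *
to([.512,.0971,.24],45.5)
E
```

```text
t 11.1 tcp [0.5121 0.0971 0.2124] down [-0.  0. -1.] jawyaw 45.57 q6 -0.803 F [-1.19 -0.87 -1.5 ] T [-0.36   0.245  0.021] op 0.116
shift cm [-2.76 -0.01 -0.  ] turn 0.07163616575383003
```

```bash
python3 - <<'E'
from h import *
grab('scene','scene6');F=[];T=[]
for i in range(6):
    s=st();F.append(s['contact_force']);T.append(s['wrist_torque']);grab('wrist','w6')
print(np.mean(F,0),np.mean(T,0))
b=cv2.imread('pics/scene6.png')[135:225,280:400]; c=cv2.imread('pics/w6.png')[120:420,120:520]
o=cv2.resize(b,(800,600),interpolation=2); o[300:,400:]=c
cv2.imwrite('pics/c6.png',o)
E
```

```text
[-1.19361763 -1.23351222 -1.82093464] [-0.37215054  0.28759541 -0.00559513]
```

View pics/c6.png

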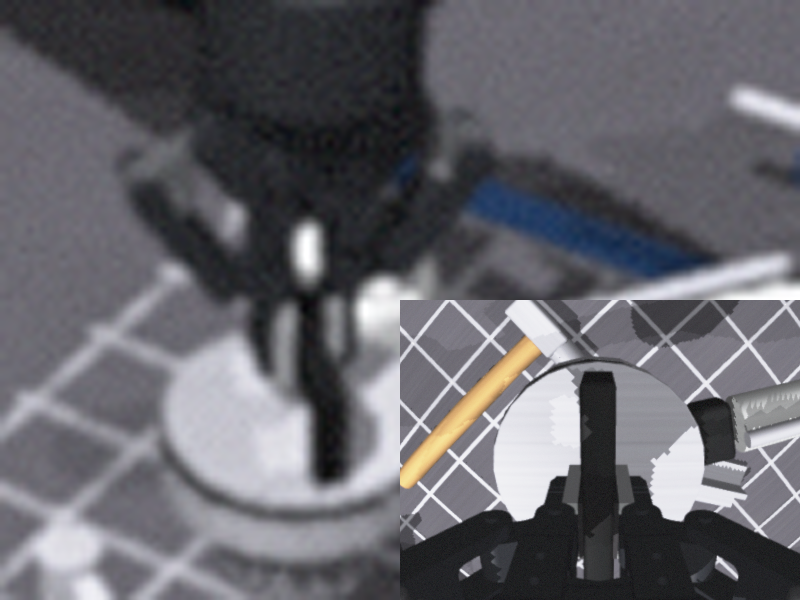

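>>> drive_tool(
  steps=[
    [0, -0.1, 0, 0, 0],
    [0, -0.1, 0, 0, 0],
    [0.3, 0, 0, 0, 0],
    [0.3, 0, 0, 0, 0],
    [0.3, -0.05, 0, 0, 0],
    [0.3, 0, 0, 0, 0],
    [0.3, -0.05, 0, 0, 0],
    [0.3, 0, 0, 0, 0],
    [0, 0, 0, 0, 0],
    [0, 0, 0, 0, 0],
  ],
)

```text
time: 12.45
eef_pos: [0.51, 0.0949, 0.1943]
tcp_rot: [0.267, 0.655, -0.267, 0.655]
contact_force: [1.3, 1.6, -0.1]
opening: 0.118
```

```bash
cat >> h.py <<'E'
def avg(n=6):
    F=[];T=[]
    for i in range(n): grab('wrist','tmp'); s=st();F.append(s['contact_force']);T.append(s['wrist_torque'])
    print('F',np.mean(F,0).round(2),'T',np.mean(T,0).round(3)); to(s['eef_pos'],-31.5,s)
E
python3 - <<'E'
from h import *
avg()
E
```

```text
F [ 0.88  1.23 -0.49] T [ 0.096 -0.113  0.005]
t 12.75 tcp [0.51   0.0949 0.1944] down [-0. -0. -1.] jawyaw 45.58 q6 -0.807 F [ 0.78  1.53 -0.28] T [ 0.082 -0.054 -0.026] op 0.117
shift cm [0. 0. 0.] turn 77.07873282461824
```

>>> drive_tool(
  steps=[
    [0, 0.05, 0, 0, 0],
    [0, 0, 0, 5, 0],
    [0, 0, 0, 5, 0],
    [0, 0, 0, 5, 0],
    [0, 0, 0, 5, 0],
    [0, 0, 0, 5, 0],
    [0, 0, 0, 5, 0],
    [0, 0, 0, 5, 0],
    [0, 0, 0, 5, 0],
    [0, 0, 0, 0, 0],
  ],
  force=120,
)

```text
time: 13.75
eef_pos: [0.5096, 0.0949, 0.1939]
tcp_rot: [0.474, 0.524, -0.476, 0.523]
contact_force: [-0.6, 0.5, -1.0]
opening: 0.114
```

```bash
python3 - <<'E'
from h import *
avg(4)
E
```

```text
F [-1.5  -1.08  0.11] T [-0.193  0.465  0.033]
t 13.95 tcp [0.5097 0.0951 0.1939] down [-0.002 -0.001 -1.   ] jawyaw 5.67 q6 -0.11 F [-2.44 -0.59  0.19] T [-0.257  0.552  0.032] op 0.117
shift cm [0. 0. 0.] turn 37.16661353321949
```

>>> drive_tool(
  steps=[
    [0, 0, 0, 4, 0],
    [0, 0, 0, 4, 0],
    [0, 0, 0, 4, 0],
    [0, 0, 0, 3, 0],
    [0, 0, 0, 3, 0],
    [0, 0, 0, 3, 0],
    [0, 0, 0, 3, 0],
    [0, 0, 0, 3, 0],
    [0, 0, 0, 0, 0],
    [0, 0, 0, 0, 0],
  ],
)

```text
time: 14.95
eef_pos: [0.5107, 0.095, 0.1945]
tcp_rot: [0.584, 0.398, -0.584, 0.399]
contact_force: [0.6, -2.6, 0.0]
opening: 0.118
```

```bash
python3 - <<'E'
from h import *
avg(4)
E
```

```text
F [ 1.01 -3.39 -0.38] T [-0.386  0.135  0.066]
t 15.15 tcp [0.5106 0.095  0.1944] down [ 0.001 -0.001 -1.   ] jawyaw -21.38 q6 0.362 F [ 0.89 -3.44 -0.37] T [-0.431  0.149  0.128] op 0.116
shift cm [0. 0. 0.] turn 10.117070198775622
```

>>> drive_tool(
  steps=[
    [0, 0, 0, 2, 0],
    [0, 0, 0, 2, 0],
    [0, 0, 0, 2, 0],
    [0, 0, 0, 2, 0],
    [0, 0, 0, 2, 0],
    [0, 0, 0, 0, 0],
    [0, 0, 0, 0, 0],
    [0, 0, 0, 0, 0],
  ],
)

```text
time: 15.95
eef_pos: [0.5104, 0.0956, 0.1943]
tcp_rot: [0.617, 0.346, -0.616, 0.346]
contact_force: [0.2, -0.1, -0.7]
opening: 0.116
```

```bash
python3 - <<'E'
from h import *
avg(4); grab('wrist','w7'); grab('scene','scene7')
b=cv2.imread('pics/scene7.png')[130:230,280:460]; c=cv2.imread('pics/w7.png')
o=np.zeros((600,800,3),np.uint8); o[:480,:640]=c; o[400:600,440:800]=cv2.resize(b,(360,200),interpolation=2)
cv2.imwrite('pics/c7.png',o)
E
```

```text
F [ 1.15 -0.65 -0.33] T [0.04  0.132 0.169]
t 16.15 tcp [0.5104 0.0956 0.1944] down [ 0.     0.001 -1.   ] jawyaw -31.41 q6 0.537 F [ 1.46 -0.56 -0.29] T [0.048 0.094 0.143] op 0.115
shift cm [0. 0. 0.] turn 0.09211798862304477
```

View pics/c7.png

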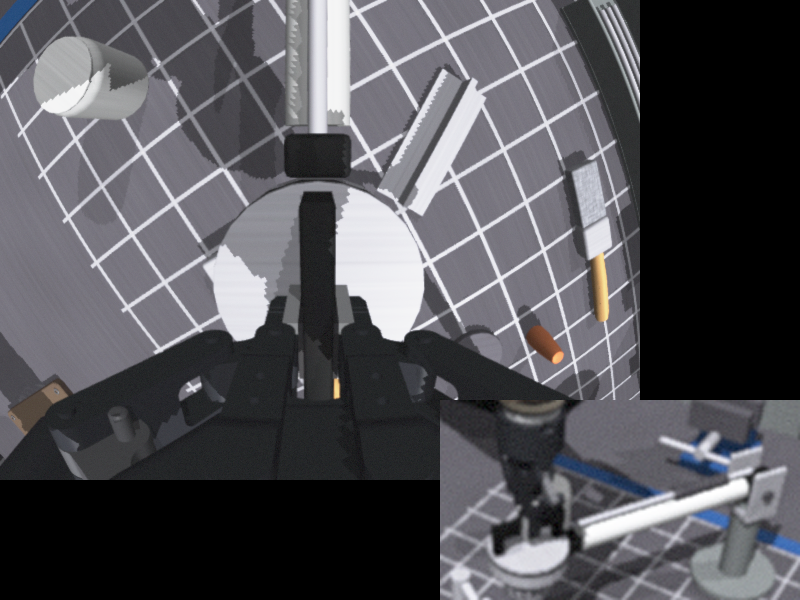

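>>> drive_tool(
  steps=[
    [0.2, 0, 0, 0, 0],
    [0.2, 0, 0, 0, 0],
    [0.2, 0, 0, 0, 0],
    [0, 0, 0, 0, 0],
    [0, 0, 0, 0, 0],
    [0, 0, 0, 0, 0],
    [0, 0, 0, 0, 0],
    [0, 0, 0, 0, 0],
  ],
)

```text
time: 17.05
eef_pos: [0.5105, 0.0956, 0.1885]
tcp_rot: [0.617, 0.346, -0.617, 0.346]
contact_force: [2.1, 2.0, 0.6]
opening: 0.114
```

```bash
python3 - <<'E'
from h import *
avg(8)
E
```

```text
F [1.85 2.83 0.5 ] T [ 0.708 -0.006  0.134]
t 17.45 tcp [0.5105 0.0956 0.1884] down [ 0.     0.001 -1.   ] jawyaw -31.43 q6 0.538 F [2.33 3.3  0.97] T [ 0.744 -0.037  0.137] op 0.116
shift cm [0. 0. 0.] turn 0.06622854104551834
```

>>> drive_tool(
  steps=[
    [0, 0, -0.06, 0, 0],
    [-0.1, 0, -0.04, 0, 0],
    [0, 0, 0, 0, 0],
    [0, 0, 0, 0, 0],
    [0, 0, 0, 0, 0],
    [0, 0, 0, 0, 0],
  ],
)

```text
time: 18.05
eef_pos: [0.5105, 0.0957, 0.1891]
tcp_rot: [-0.616, -0.346, 0.617, -0.346]
contact_force: [-1.2, -1.7, -0.3]
opening: 0.115
```

```bash
python3 - <<'E'
from h import *
avg(8)
E
```

```text
F [-1.69 -3.15 -0.34] T [-0.285  0.474  0.121]
t 18.45 tcp [0.5106 0.0957 0.1891] down [-0.001 -0.001 -1.   ] jawyaw -31.41 q6 0.539 F [-2.19 -4.3  -1.09] T [-0.468  0.569  0.121] op 0.119
shift cm [0. 0. 0.] turn 0.08695729688471943
```

>>> drive_tool(
  steps=[
    [0.05, 0, 0.05, 0, 0],
    [0, 0, 0, 0, 0],
    [0, 0, 0, 0, 0],
    [0, 0, 0, 0, 0],
    [0, 0, 0, 0, 0],
    [0, 0, 0, 0, 0],
  ],
)

```text
time: 19.05
eef_pos: [0.5106, 0.0957, 0.1888]
tcp_rot: [-0.617, -0.346, 0.617, -0.346]
contact_force: [-1.8, -3.5, -0.1]
opening: 0.115
```

```bash
python3 - <<'E'
from h import *
avg(8)
E
```

```text
F [-2.03 -3.53  0.12] T [-0.357  0.598  0.135]
t 19.45 tcp [0.5106 0.0957 0.1888] down [-0. -0. -1.] jawyaw -31.42 q6 0.538 F [-2.31 -3.29  0.03] T [-0.411  0.58   0.173] op 0.118
shift cm [0. 0. 0.] turn 0.07792800186129512
```

>>> drive_tool(
  steps=[
    [0, 0, 0.05, 0, 0],
    [0, 0, 0, 0, 0],
    [0, 0, 0, 0, 0],
    [0, 0, 0, 0, 0],
    [0, 0, 0, 0, 0],
  ],
  force=20,
)

```text
time: 19.95
eef_pos: [0.5106, 0.0956, 0.189]
tcp_rot: [0.617, 0.346, -0.616, 0.346]
contact_force: [-1.1, -0.4, 0.2]
opening: 0.119
```

```bash
python3 - <<'E'
from h import *
avg(6)
E
```

```text
F [-0.64  0.49  0.38] T [0.198 0.438 0.14 ]
t 20.25 tcp [0.5106 0.0957 0.1889] down [ 0.001  0.001 -1.   ] jawyaw -31.43 q6 0.538 F [-0.9   0.62 -0.1 ] T [0.245 0.416 0.16 ] op 0.117
shift cm [0. 0. 0.] turn 0.07354646304800383
```

>>> drive_tool(
  steps=[
    [0, 0, 0, 0, 0.13],
    [0, 0, 0, 0, 0.16],
    [0, 0, 0, 0, 0.2],
    [0, 0, 0, 0, 0.25],
    [0, 0, 0, 0, 0.35],
    [0, 0, 0, 0, 0.4],
    [0, 0, 0, 0, 0.4],
    [0, 0, 0, 0, 0.4],
  ],
)

```text
time: 21.05
eef_pos: [0.5104, 0.0953, 0.1888]
tcp_rot: [0.617, 0.346, -0.617, 0.346]
contact_force: [-0.1, -0.5, 0.2]
opening: 0.399
```

```bash
python3 - <<'E'
from h import *
avg(4); grab('wrist','w8')
E
```

```text
F [-0.04 -0.15 -0.27] T [-0.02   0.001  0.011]
t 21.25 tcp [0.5104 0.0953 0.1888] down [-0.  0. -1.] jawyaw -31.43 q6 0.538 F [ 0.22  0.02 -0.52] T [-0.035  0.006  0.034] op 0.399
shift cm [0. 0. 0.] turn 0.0727790393780623
```

View pics/w8.png

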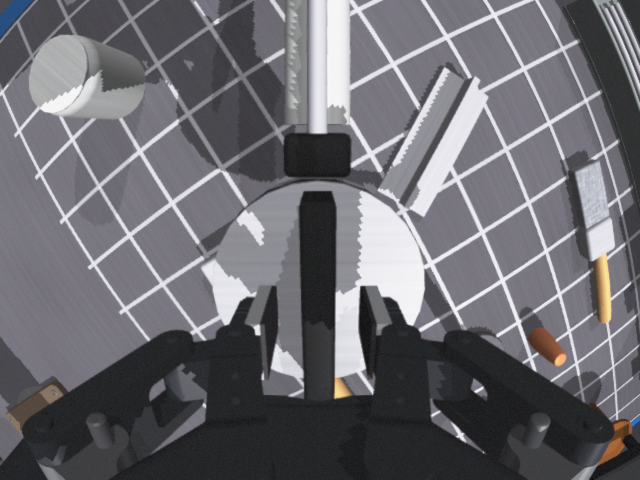

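Released: the handle (318,195)–(318,400) is still in line with the arm, the flange is centred and nothing touches. Now I'll lift straight up and check.

>>> drive_tool(
  steps=[
    [-1, 0, 0, 0, 0.4],
    [-2, 0, 0, 0, 0.4],
    [-3, 0, 0, 0, 0.4],
    [-4, 0, 0, 0, 0.4],
    [-3, 0, 0, 0, 0.4],
    [0, 0, 0, 0, 0.4],
    [0, 0, 0, 0, 0.4],
    [0, 0, 0, 0, 0.4],
    [0, 0, 0, 0, 0.4],
    [0, 0, 0, 0, 0.4],
  ],
)

```text
time: 22.3
eef_pos: [0.5099, 0.0953, 0.3174]
tcp_rot: [-0.616, -0.346, 0.618, -0.345]
contact_force: [-0.4, -0.6, 0.1]
opening: 0.402
```

```bash
python3 - <<'E'
from h import *
avg(2); grab('wrist','w9'); grab('scene','scene9')
b=cv2.imread('pics/scene9.png')[130:250,270:470]; c=cv2.imread('pics/w9.png')
o=np.zeros((600,800,3),np.uint8); o[:480,:640]=c; o[360:600,400:800]=cv2.resize(b,(400,240),interpolation=2)
cv2.imwrite('pics/c9.png',o)
E
```

```text
F [-0.07 -0.37 -0.4 ] T [-0.016 -0.003  0.035]
t 22.4 tcp [0.5101 0.0953 0.3179] down [-0.002 -0.    -1.   ] jawyaw -31.43 q6 0.538 F [ 0.67  0.01 -0.56] T [-0.009 -0.011  0.005] op 0.401
shift cm [0. 0. 0.] turn 0.07344101508329004
```

View pics/c9.png

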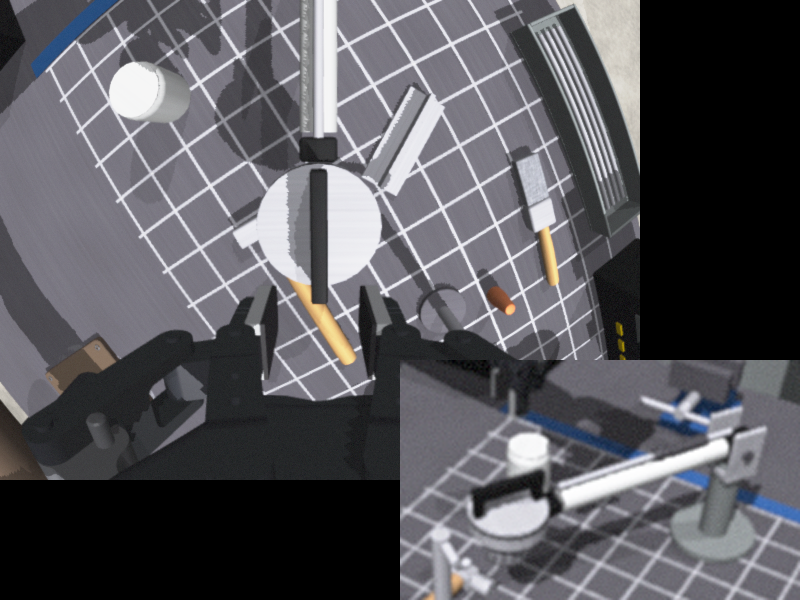

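```bash
python3 - <<'E'
from ring import *
a,_=grab('scene','s10')
for i in range(8): b,_=grab('scene','s11')
print('diff',cv2.absdiff(a[130:250,270:470],b[130:250,270:470]).mean(), cv2.absdiff(a[300:,100:],b[300:,100:]).mean())
for n in('s10','s11','scene9'):
    im=255-cv2.imread(f'pics/{n}.png'); cv2.imwrite(f'pics/{n}i.png',im); json.dump(load(n),open(f'pics/{n}i.json','w')); print(ringfit(n+'i',False,.172,[.510,.096],.05))
from plant import sign_off
print(sign_off())
E
```

```text
diff 2.8815833333333334 2.8516803840877913
(array([0.51323014, 0.09363559, 0.04898991]), 71, np.float64(0.0011556395687280369))
(array([0.51343048, 0.09331454, 0.0487455 ]), 71, np.float64(0.0011492820492613048))
(array([0.51338357, 0.09334226, 0.04885189]), 71, np.float64(0.0012140976167153844))
the job is handed in; nothing more can be done
None
```

I fitted the spark-trap cartridge into the ring, twisted it into line with the arm, let the arm sink to its balance, released it and handed the job in at about 23 s of the 64 s allowed. The sign-off gives no verdict, so what follows is from my own checks.

**How it went:**
- I told the cartridge from the blanking plug by its mesh cup, and from two camera views that put its flange at about 70 mm. I carried it round the near side of the torch rest.
- It went in with the handle about 77° across the arm. I twisted it clockwise in steps until it was in line. Then I trimmed the height until the vertical force read about zero, and opened the fingers gradually.

**Last checks that passed:**
- **Handle:** in line with the arm, within about 1° by eye.
- **Flange:** looks level and centred in the ring.
- **Stillness:** the flange position repeated within about 0.5 mm over 0.4 s, and frame-to-frame change was no more than picture noise.
- **Release:** the force on the tool read about zero, and the gripper was 13 cm clear.

**Not confirmed or in disagreement:**
- **Seal compression:** not measured directly. I inferred that the ramps had drawn it tight from the twist angle and the leftover twisting torque of about 0.15 N m, well under the 0.5 N m maximum given.
- **Arm sink:** about 42 mm (0.15 rad), worked out from tool height rather than read from the joint.
- **Ring position:** the scene camera put the ring about 5 to 6 mm off the other two views. I put this down to a height error and used the other two, which agreed within 1 mm.
- **Sideways force:** readings reached about 4 N while I trimmed the position, and fell below 1 N before release.

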